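# Unclip the blue presser and stand it in the red pot

## Task

Snap the blue-handled pebble presser forward out of its sprung clip on the rack, then lower it, foot first, into the red pot and let go only once it stands on the bottom. Leave the other pressers in their clips, and leave the mug where it is and the pot upright.

Things in the scene. Friction and masses are not known exactly. Their poses are not given: they have to be found in the camera images.
- blue_presser: the tool to take: hand presser, 170 mm tall, about 120 g, upright in any of the three clips. From below: black rubber foot 34 mm across, 16 high; steel neck 18 across; steel collar 29 across from 62 to 69 mm up; then a straight round blue handle 18 across to the top at 170. Grasp it above the clip. Origin: centre of the foot's underside; z up the handle
- blue_neck (a point): the point on the blue presser's axis 87.5 mm above the underside of its foot, mid-height of the clip, which grips the handle from 75 to 100 mm up. The collar just below the clip stops it being drawn out upwards
- rack: wooden rack fixed to the table, turned up to 0.25 rad, with three clips in a row at x = 0, y = -100, 0, 100 mm. Base board 10 mm thick, 300 mm wide, x = -30 to 65 mm; the pressers' feet stand on it. Clips and the rail behind them (x = 18 to 34) lie 85 to 110 mm above the table, nothing is higher. Origin: on the table below the middle clip's axis, z up
- clip_mid (a point): centre of the middle clip, 97.5 mm above the table; axes as the rack's. All three are sprung steel C-clips whose mouths open towards rack -x (roughly towards the robot): pulled straight that way a handle snaps free after about 20 mm; the pull peaks at about 15 N
- orange_presser: a hand presser with an orange round handle, standing upright in one of the rack's three clips (which one varies); same shape and size as the blue one. Origin: centre of the underside of its foot, z up along the handle. Leave it in its clip.
- green_presser: a hand presser with a green round handle, standing upright in one of the rack's three clips (which one varies); same shape and size as the blue one. Origin: centre of the underside of its foot, z up along the handle. Leave it in its clip.
- pot: a plain red plastic pot without a handle, open at the top, 86 mm across at the rim narrowing to 69 mm at the foot, 85 mm high, walls 4 mm, loose on the table (400 g). Stands left or right in front of the rack. Origin: centre of its underside, z up
- pot_in (a point): centre of the pot's inner floor, 5 mm above its underside, z up
- mug: a white ceramic mug with a handle, 80 mm across, 95 mm high, loose, on the other side from the pot; a bystander. Origin: centre of its underside
There are look-alikes about, which are no part of the job. Several things look just like the pot: the one meant starts nearest to the robot's base. Of the things that look like the blue_presser, the smaller one is meant.

How it is judged:
By the outcome, as a careful person would: the job done as asked, in the order asked, and still so for the second after the job is handed in, with the robot touching nothing.
It also fails if it takes over 42 s, if anything falls off the work surface, if the arm or the gripper's body presses on something with over 40 N, if the wrist force passes 120 N, or if a joint passes its speed limit or range.

## Robot

A 7-joint arm with a two-finger parallel gripper is mounted at the origin on the work surface. World frame = base frame: x ahead of the robot, y to its left, z up, the work surface at z = 0. Lengths are in mm, angles in rad, forces in N, time in s.
With the tool pointing down it reaches from about 400 to 875 mm from the base axis. Payload 4.4 kg.
Tool frame: the origin (TCP) lies where the fingers leave the gripper's body, on its centre line; the fingertips stand 73 mm ahead of it and the grasp point (between the pads) lies 54 mm ahead of it; z points along the fingers, y is the line along which they close (so a half turn about z gives the same grasp; the last joint's range is limited). The gripper opens to 85 mm and grips with 20 to 120 N. Pads are 22 mm wide; open, the fingers measure 114 mm over their backs; the gripper's body (76 mm by 85 mm) begins 54 mm behind the grasp point. The pads swing forward as they close: fully open they stand 13 mm farther back than shut.
Start: joints at [1.071, 0.628, 0.038, 1.517, -0.027, 0.996, -0.02], TCP at [273.235, -589.796, 303.913] pointing down, gripper open.
Joint ranges: [-3.06, 3.06], [-0.37, 2.12], [-1.25, 1.32], [0.18, 2.47], [-1.1, 4.24], [0.23, 1.98], [-2.94, 2.94]. Speed limits (rad/s): [2.57, 2.57, 3.14, 3.14, 3.14, 3.14, 3.14].

## Interface

Orientations are given as [roll, pitch, yaw] about the fixed x, y, z axes, in that order (R = Rz(yaw) Ry(pitch) Rx(roll)).
In Python, from cell import ctrl gives the robot as it stands.
- The arm moves only by the tool send_rows, never from a script. Its argument "rows" is a list that holds one entry, the list of rows, each a list of 6 numbers: the shift along the tool's x, y, z in cm, then the turn, a rotation vector about the tool's x, y, z in rad. In form: [[[tx, ty, tz, wx, wy, wz], ...]]. A call has 1 to 10 rows; each row is the pose to reach, as a shift and turn from the pose commanded when the call began, along the tool's axes at that moment; what a row does not reach only later rows make up. A row lasts 1/10 s, in which the tool goes at most 50 mm and 8.59 degrees, less where a joint would pass 70% of its speed; a pose out of reach is approached as far as the arm can. A call with a gripper value outside its range is refused whole. "grip" is the closure in counts, from 0 (fully open) to 255 (shut), set as the call begins (left out, the last holds). The fingers move at their own pace and stop on an object; the grip force is fixed at half the most. Time passes only in rows, so rows that repeat a pose let the fingers close. It gives the time, the measured TCP pose, the force, the opening and the grip force at its end, in the units of the state.
- ctrl.read_state(): the state, without advancing time (a new reading comes with each control period).
- ctrl.get_image(name): name is "side" or "top"; returns a dict with "pixels" (480x640x3 uint8, red, green, blue), "fx", "fy", "cx", "cy" (pixels), "D" ([k1, k2, p1, p2, k3] as OpenCV has them; the pictures are not rectified), "extrinsics" (4x4, takes a point from camera to world coordinates). Camera axes: x right, y up, looking along -z (the intrinsics and any distortion apply to the point x, -y, -z); pixel columns grow to the right and rows downward; lengths in mm; the calibration is good to about 2 mm. A picture is of the moment at which its call begins. There is no depth.
- ctrl.finish_job(): hands the job in; it is judged then, once.
The state is a dict: "clock": time; "qpos": joint angles; "qd": joint speeds; "tau": joint torques, N m; "eef_pos": TCP position; "tool_rot": TCP orientation; "force": force on the tool from outside, world axes, zero at the start; "torque": the same for the moment, N m; "width": finger opening in mm; "gripper_force": force on a finger pad.
Only numpy, scipy, OpenCV 4.12 (cv2) and the standard library are available. Lean on these libraries where they do the work, as an engineer would, in place of code of your own. Each camera call takes 0.05 s, during which the arm holds its last target. There are 200 camera calls.

## Working session

There is one attempt and no reset: what is moved stays moved. The work goes in short steps, Python scripts to look and compute and a tool call to move; the robot and the scene stay as the last step left them, time stands still between calls to the robot, and variables do not carry over. Pictures are saved under pics/ and viewed, at most 10 in all, crops included, and the job is handed in when it is done.

Besides the shell and the picture viewer there is one more tool, called after "Request:" as name([rows], argument=value, ...), one row to a line, values as JSON. send_rows: Moves the arm, as the interface text tells. Its arguments: {"type":"object","properties":{"rows":{"type":"array","items":{"type":"array","items":{"type":"array","items":{"type":"number"}}}},"grip":{"type":"number"}},"required":["rows"]}

```bash
ls; mkdir -p pics
python3 - <<'E'
from cell import ctrl
import cv2,pickle
for n in("top","side"):
    d=ctrl.get_image(n);pickle.dump(d,open(f"pics/{n}0.pkl","wb"))
    cv2.imwrite(f"pics/{n}0.png",d["pixels"][:,:,::-1])
    print(n,d["fx"],d["fy"],d["cx"],d["cy"],d["D"],d["extrinsics"])
print(ctrl.read_state())
E
```

```text
pics
top 487.8872493138269 487.8872493138269 323.5795376123689 239.11889601997183 [-0.02401775  0.          0.          0.          0.        ] [[ 1.42528774e-01  9.68543912e-01 -2.03980980e-01  4.07276881e+02]
 [-9.89790202e-01  1.39667305e-01 -2.84323858e-02  2.07242248e+01]
 [ 9.51459508e-04  2.05950808e-01  9.78561883e-01  8.34438099e+02]
 [ 0.00000000e+00  0.00000000e+00  0.00000000e+00  1.00000000e+00]]
side 598.5665848012676 598.5665848012676 321.1469612061867 236.3774825923421 [-0.08876724  0.          0.          0.          0.        ] [[-9.09634322e-01  2.62072093e-01 -3.22309818e-01  2.75344562e+02]
 [-4.15233031e-01 -5.50981988e-01  7.23878705e-01  6.55537018e+02]
 [ 1.21215031e-02  7.92298597e-01  6.10013117e-01  6.32919214e+02]
 [ 0.00000000e+00  0.00000000e+00  0.00000000e+00  1.00000000e+00]]
{'clock': 0.1, 'qpos': array([ 1.0711971 ,  0.62927284,  0.03845543,  1.51825076, -0.02698894,
        0.99630612, -0.0200262 ]), 'qd': array([ 7.01559129e-05, -2.69785373e-03,  7.31807920e-04, -2.41601733e-03,
       -1.34738457e-03, -3.64412835e-04, -8.14817474e-04]), 'tau': array([ 1.82552678e-03, -5.64539945e+01,  1.22995343e+00, -1.93974620e+01,
        1.12611821e-02,  5.42805632e-03,  5.69507193e-06]), 'eef_pos': array([ 273.04958595, -589.39385186,  303.07420744]), 'tool_rot': array([-3.13987420e+00,  3.36530813e-05,  4.33770837e-01]), 'force': array([-0.63320167, -0.48894267,  0.1076605 ]), 'torque': array([ 0.01231052,  0.01641645, -0.01677003]), 'gripper_force': 0.0, 'width': 85.29185506423964}
```

View pics/top0.png

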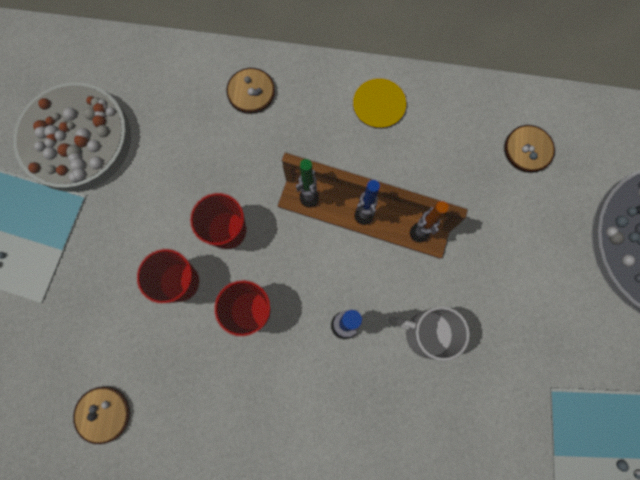

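View pics/side0.png

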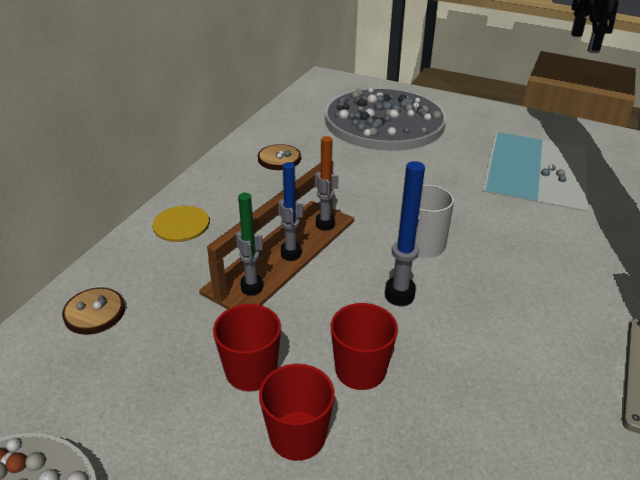

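Top view: small blue presser in the middle clip with its top at (373,187), orange at (441,208), green at (306,166). A second, larger blue presser stands free at (349,320). Pots are at (218,220), (166,277) and (243,308). I'll compute distances and make enlarged crops.

```bash
cat > h.py <<'E'
import numpy as np,cv2,pickle
def load(n): return pickle.load(open(f"pics/{n}.pkl","rb"))
def K(d): return np.array([[d["fx"],0,d["cx"]],[0,d["fy"],d["cy"]],[0,0,1.]])
def ray(d,p):
    u=cv2.undistortPoints(np.array([[p]],float),K(d),np.array(d["D"],float))[0,0]
    E=np.array(d["extrinsics"]);v=E[:3,:3]@[u[0],-u[1],-1];return E[:3,3],v/np.linalg.norm(v)
def onz(d,p,z):
    o,v=ray(d,p);return o+v*(z-o[2])/v[2]
def tri(obs):
    A=np.zeros((3,3));b=np.zeros(3)
    for d,p in obs:
        o,v=ray(d,p);M=np.eye(3)-np.outer(v,v);A+=M;b+=M@o
    return np.linalg.solve(A,b)
def proj(d,P):
    E=np.array(d["extrinsics"]);c=(np.atleast_2d(P)-E[:3,3])@E[:3,:3]*[1,-1,-1]
    return cv2.projectPoints(c,np.zeros(3),np.zeros(3),K(d),np.array(d["D"],float))[0][:,0]
E
python3 - <<'E'
from h import *
t,s=load("top0"),load("side0")
print("blue top",tri([(t,(373,187)),(s,(290,166))]),"big",tri([(t,(351,319)),(s,(415,167))]))
print("green",tri([(t,(306,164)),(s,(246,197))]),"or",tri([(t,(441,207)),(s,(326,140))]))
for p in[(218,220),(166,277),(243,308)]:
    q=onz(t,p,85);print("pot",p,q,np.hypot(*q[:2]))
print("mug",onz(t,(442,333),95))
a=cv2.resize(t["pixels"][140:360,190:480],None,fx=2.6,fy=2.6,interpolation=2)
cv2.imwrite("pics/c1.png",a[:,:,::-1])
b=cv2.resize(s["pixels"][120:400,190:460],None,fx=2.1,fy=2.1,interpolation=2)
cv2.imwrite("pics/c2.png",b[:,:,::-1])
E
```

```text
blue top [627.69765908 -18.44219175 178.42097321] big [438.87610057  -9.19556905 230.95634294]
green [646.69592709  79.49822394 178.05072762] or [ 613.13430605 -116.18136571  177.13134217]
pot (218, 220) [570.26085537 212.4704163   85.        ] 608.5565881381949
pot (166, 277) [469.36338053 275.40665148  85.        ] 544.1973967838735
pot (243, 308) [439.63695837 148.8874661   85.        ] 464.1639071738801
mug [ 444.93882919 -153.08970117   95.        ]
```

View pics/c1.png

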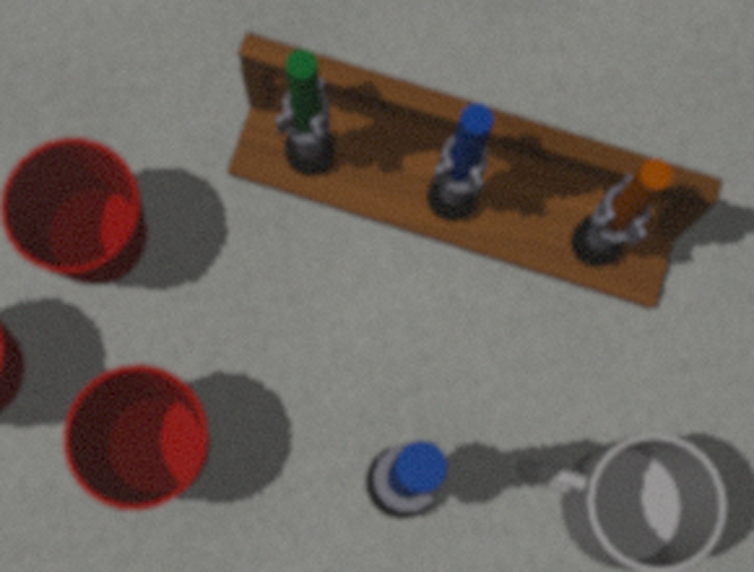

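View pics/c2.png

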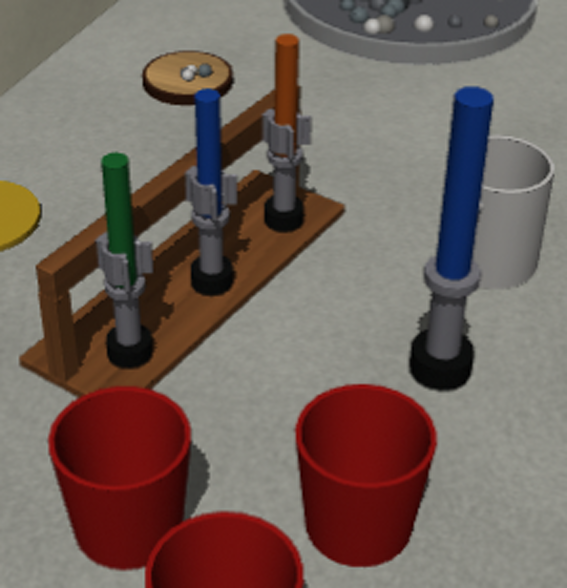

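Candidates:
- **Blue pressers:** the one in the middle clip at (373,187) has its top at z≈178, so it is 170 mm tall. The free-standing one at (350,320) has its top at z≈231. The smaller one, in the clip, is meant.
- **Pots:** (218,220) is 609 mm from the base, (166,277) is 544 mm and (243,308) is 464 mm. The nearest, (243,308), is meant.

The crops confirm both choices. The rack yaw is about -0.17.

```bash
cat >> h.py <<'E'
from scipy.spatial.transform import Rotation as Ro
def rel(p0,r0,p1,r1):
    A=Ro.from_euler("xyz",r0);B=Ro.from_euler("xyz",r1)
    return np.round(np.r_[A.inv().apply(np.subtract(p1,p0))/10,(A.inv()*B).as_rotvec()],3)
E
python3 - <<'E'
from h import *
t,s=load("top0"),load("side0")
print(tri([(t,(373.5,185.4)),(s,(289,165.2))]))
print("pot",tri([(t,(242.7,308.1)),(s,(363.8,328))]))
# pot footing checks & overlay residual
print(proj(t,[[628,-18.5,180],[440,149,85]]),proj(s,[[628,-18.5,180],[440,149,85]]))
print(rel([273.2,-589.8,303.9],[np.pi,0,.434],[628,-18.5,330],[np.pi,0,1.40]))
E
```

```text
[629.72811861 -18.85789508 179.10458402]
pot [439.50581695 150.02238748  80.73122976]
[[373.21825079 186.73022072]
 [242.96905062 307.75233472]] [[289.56098375 164.92292755]
 [363.84421391 324.97559509]]
[ 56.214 -36.914  -2.61    0.      0.     -0.966]
```

Request:
send_rows([
  [[4, -2.6, -2.6, 0, 0, -0.1], [8, -5.2, -2.6, 0, 0, -0.2], [12, -7.8, -2.6, 0, 0, -0.3], [16, -10.4, -2.6, 0, 0, -0.4], [20, -13, -2.6, 0, 0, -0.5], [24, -15.7, -2.6, 0, 0, -0.6], [28, -18.4, -2.6, 0, 0, -0.7], [32, -21, -2.6, 0, 0, -0.8], [36, -23.6, -2.6, 0, 0, -0.9], [40, -26.2, -2.6, 0, 0, -0.966]],
], grip=0)

```text
clock: 1.1
eef_pos: [526.6, -182.3, 329.8]
tool_rot: [-3.141, 0.0, 1.403]
force: [0.5, -0.5, -0.5]
width: 85.5
gripper_force: 0.0
```

Request:
send_rows([
  [[4.5, 1.8, 0, 0, 0, 0], [9, 3.6, 0, 0, 0, 0], [13.5, 5.4, 0, 0, 0, 0], [18.06, 7.33, 0, 0, 0, 0], [18.06, 7.33, 2, 0, 0, 0], [18.06, 7.33, 4, 0, 0, 0], [18.06, 7.33, 6, 0, 0, 0], [18.06, 7.33, 6, 0, 0, 0], [18.06, 7.33, 6, 0, 0, 0]],
], grip=0)

```text
clock: 2.0
eef_pos: [629.0, -18.5, 269.8]
tool_rot: [-3.141, 0.0, 1.4]
force: [-0.5, -0.4, 0.3]
width: 85.5
gripper_force: 0.0
```

Run:
```python
from cell import ctrl
from h import *
r=ctrl.read_state();print(r["eef_pos"],r["tool_rot"])
o=[]
for n in("top","side"):
    d=ctrl.get_image(n);o.append(d["pixels"][100:400,160:560])
cv2.imwrite("pics/a1.png",np.hstack(o)[:,:,::-1])
```

```text
[628.96700599 -18.51030115 269.8169128 ] [-3.14077551e+00  5.87911258e-05  1.39961881e+00]
```

View pics/a1.png

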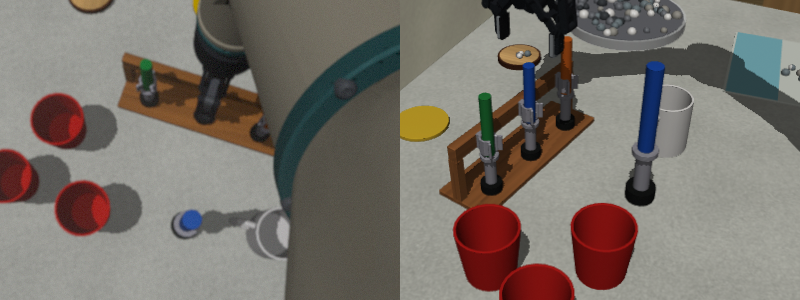

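The fingers, at (500,30) and (557,45) in the picture, straddle the blue handle top at (529,66). Now descending.

Request:
send_rows([
  [[0, 0, 2, 0, 0, 0], [0, 0, 4, 0, 0, 0], [0, 0, 5.5, 0, 0, 0], [0, 0, 6.5, 0, 0, 0], [0, 0, 7.2, 0, 0, 0], [0, 0, 7.6, 0, 0, 0], [0, 0, 7.6, 0, 0, 0], [0, 0, 7.6, 0, 0, 0]],
], grip=0)

```text
clock: 2.9
eef_pos: [629.4, -18.4, 194.4]
tool_rot: [3.141, -0.0, 1.4]
force: [0.8, 0.4, 0.2]
width: 85.5
gripper_force: 0.0
```

Request:
send_rows([
  [[0, 0, 0, 0, 0, 0], [0, 0, 0, 0, 0, 0], [0, 0, 0, 0, 0, 0], [0, 0, 0, 0, 0, 0], [0, 0, 0, 0, 0, 0], [0, 0, 0, 0, 0, 0], [0, 0, 0, 0, 0, 0], [0, 0, 0, 0, 0, 0], [0, 0, 0, 0, 0, 0], [0, 0, 0, 0, 0, 0]],
], grip=255)

```text
clock: 3.9
eef_pos: [629.6, -18.6, 194.2]
tool_rot: [3.14, -0.0, 1.4]
force: [3.2, -1.7, 2.3]
width: 16.6
gripper_force: 58.7
```

Request:
send_rows([
  [[0, -0.4, 0, 0, 0, 0], [0, -0.8, 0, 0, 0, 0], [0, -1.2, 0, 0, 0, 0], [0, -1.6, 0, 0, 0, 0], [0, -2.0, 0, 0, 0, 0], [0, -2.5, 0, 0, 0, 0], [0, -3.2, 0, 0, 0, 0], [0, -4, 0, 0, 0, 0], [0, -5, 0, 0, 0, 0], [0, -5.5, 0, 0, 0, 0]],
], grip=255)

```text
clock: 4.9
eef_pos: [571.4, -8.8, 192.9]
tool_rot: [-3.136, 0.001, 1.4]
force: [0.0, 0.4, -1.5]
width: 16.6
gripper_force: 59.2
```

Run:
```python
from cell import ctrl
from h import *
o=[]
for n in("top","side"):
    d=ctrl.get_image(n);o.append(d["pixels"][100:400,160:560])
cv2.imwrite("pics/a2.png",np.hstack(o)[:,:,::-1])
r=ctrl.read_state();print(r["eef_pos"],r["tool_rot"],r["force"],r["width"])
```

```text
[572.27810482  -8.87478498 193.05218043] [-3.13686907e+00  1.02318409e-03  1.40037719e+00] [-0.23734825  0.2130532  -1.54113193] 16.44342642520444
```

View pics/a2.png

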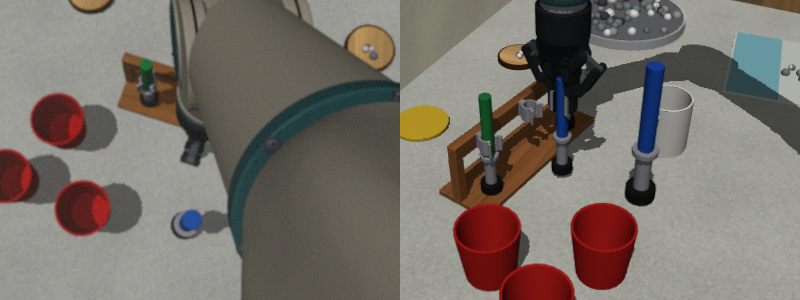

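Request:
send_rows([
  [[0, 0, -2, 0, 0, 0], [0, 0, -5, 0, 0, 0], [0, 0, -8, 0, 0, 0], [0, 0, -11, 0, 0, 0], [2.5, -3, -11, 0, 0, 0], [5, -6, -11, 0, 0, 0], [7.5, -9, -11, 0, 0, 0], [10, -12, -11, 0, 0, 0], [12, -14.4, -11, 0, 0, 0], [13.33, -15.98, -11, 0, 0, 0]],
], grip=255)

```text
clock: 6.0
eef_pos: [437.7, 151.2, 303.7]
tool_rot: [-3.139, 0.0, 1.402]
force: [0.6, 0.2, -1.3]
width: 16.4
gripper_force: 59.2
```

Request:
send_rows([
  [[0, 0, 0, 0, 0, 0], [0, 0, 0, 0, 0, 0], [0, 0, 0, 0, 0, 0]],
])

```text
clock: 6.3
eef_pos: [440.6, 148.5, 303.7]
tool_rot: [3.142, 0.001, 1.398]
force: [0.7, 0.1, -1.6]
width: 16.7
gripper_force: 59.2
```

Run:
```python
from cell import ctrl
from h import *
r=ctrl.read_state();print(r["eef_pos"],r["tool_rot"],r["force"],r["width"])
o=[]
for n in("top","side"):
    d=ctrl.get_image(n);o.append(d["pixels"][100:400,160:560]);pickle.dump(d,open(f"pics/{n}3.pkl","wb"))
b=o[1]
s=cv2.resize(d["pixels"][80:400,220:500],None,fx=1.75,fy=1.75,interpolation=2)
t=cv2.resize(o[0][50:250,:160],None,fx=1.8,fy=1.8);t=np.vstack([t,np.zeros((s.shape[0]-t.shape[0],t.shape[1],3),np.uint8)])
cv2.imwrite("pics/a3.png",np.hstack([s,t])[:,:,::-1])
```

```text
[440.64694868 148.45862183 303.73610717] [3.14157369e+00 6.70807195e-04 1.39807769e+00] [ 0.74674268  0.10811253 -1.55112502] 16.687951769766514
```

View pics/a3.png

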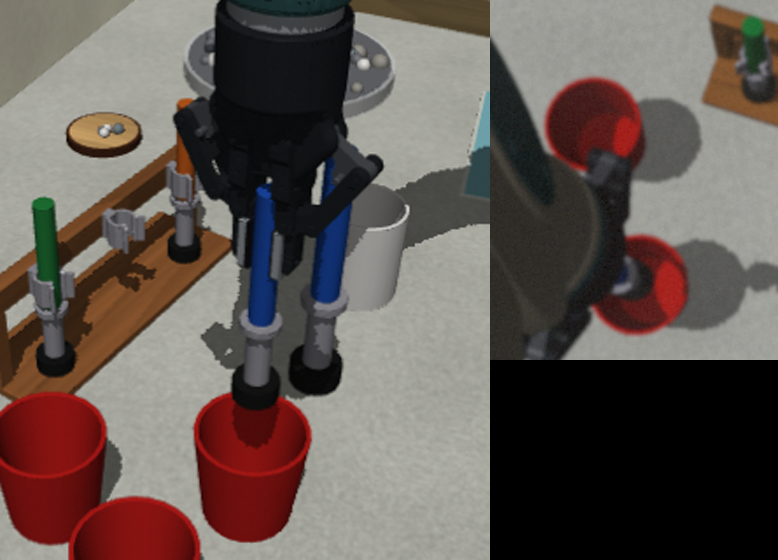

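Run:
```python
from h import *
s=load("side3");f=lambda x,y:(220+x/1.75,80+y/1.75)
print(proj(s,[[440.6,148.5,290],[440.6,148.5,120],[440.6,148.5,185]]))
print(f(265,190),f(256,397),f(261,326))
print(onz(s,f(265,190),290),onz(s,f(256,397),120),onz(s,f(261,326),185))
print("pot", onz(s,f(253,437),85), onz(load("top0"),(242.7,308.1),85))
```

```text
[[374.38496329 187.96103387]
 [365.15926165 304.60420312]
 [368.39667208 264.15503394]]
(371.42857142857144, 188.57142857142856) (366.2857142857143, 306.8571428571429) (369.1428571428571, 266.2857142857143)
[442.99728697 150.96158275 290.        ] [437.91982575 151.59379627 120.        ] [438.45317606 151.69325808 185.        ]
pot [436.18324562 156.25461628  85.        ] [439.4217969  149.31443583  85.        ]
```

Request:
send_rows([
  [[0, 0, 1.5, 0, 0, 0], [0, 0, 3, 0, 0, 0], [0, 0, 4.5, 0, 0, 0], [0, 0, 6, 0, 0, 0], [0, 0, 7.5, 0, 0, 0], [0, 0, 9, 0, 0, 0], [0, 0, 10, 0, 0, 0], [0, 0, 10.6, 0, 0, 0], [0, 0, 10.9, 0, 0, 0], [0, 0, 10.9, 0, 0, 0]],
])

```text
clock: 7.4
eef_pos: [440.2, 149.4, 194.9]
tool_rot: [-3.142, 0.0, 1.4]
force: [-0.7, -0.2, -1.1]
width: 16.4
gripper_force: 59.3
```

Request:
send_rows([
  [[0, 0, 0.1, 0, 0, 0], [0, 0, 0.2, 0, 0, 0], [0, 0, 0.3, 0, 0, 0], [0, 0, 0.4, 0, 0, 0], [0, 0, 0.4, 0, 0, 0]],
])

```text
clock: 7.9
eef_pos: [440.0, 149.4, 190.9]
tool_rot: [3.142, 0.0, 1.4]
force: [0.2, -0.2, -1.4]
width: 16.5
gripper_force: 59.3
```

Request:
send_rows([
  [[0, 0, 0.1, 0, 0, 0], [0, 0, 0.2, 0, 0, 0], [0, 0, 0.2, 0, 0, 0]],
])

```text
clock: 8.2
eef_pos: [440.2, 149.5, 189.1]
tool_rot: [3.141, -0.0, 1.4]
force: [-0.5, -1.1, 2.2]
width: 16.3
gripper_force: 59.6
```

Request:
send_rows([
  [[0, 0, 0.08, 0, 0, 0], [0, 0, 0.08, 0, 0, 0], [0, 0, 0.08, 0, 0, 0]],
])

```text
clock: 8.5
eef_pos: [440.3, 149.6, 189.1]
tool_rot: [3.14, -0.0, 1.4]
force: [-1.1, -0.9, 11.8]
width: 16.6
gripper_force: 60.9
```

Run:
```python
from cell import ctrl
from h import *
r=ctrl.read_state();print(r["eef_pos"],r["force"],r["width"])
d=ctrl.get_image("side");cv2.imwrite("pics/a4.png",cv2.resize(d["pixels"][80:400,220:500],None,fx=1.75,fy=1.75)[:,:,::-1])
```

```text
[440.30319491 149.59543587 189.09356311] [-1.06748333 -0.92957114 11.75337433] 16.577064195521928
```

View pics/a4.png

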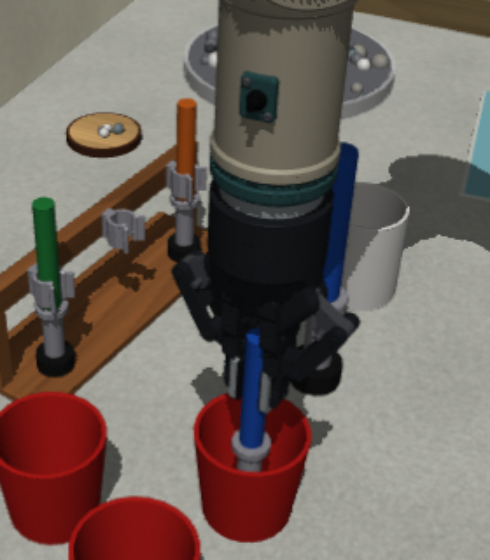

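The presser stands on the pot's floor: the force is 12 N upward and the TCP is 5 mm below its height in the clip, as expected. Releasing now, then rising.

Request:
send_rows([
  [[0, 0, -0.06, 0, 0, 0], [0, 0, -0.06, 0, 0, 0]],
])

```text
clock: 8.75
eef_pos: [440.3, 149.5, 189.1]
tool_rot: [3.141, -0.0, 1.4]
force: [-1.1, -0.6, 5.9]
width: 16.8
gripper_force: 59.7
```

Request:
send_rows([
  [[0, 0, 0, 0, 0, 0], [0, 0, 0, 0, 0, 0], [0, 0, 0, 0, 0, 0], [0, 0, 0, 0, 0, 0], [0, 0, 0, 0, 0, 0], [0, 0, 0, 0, 0, 0], [0, 0, 0, 0, 0, 0], [0, 0, 0, 0, 0, 0], [0, 0, 0, 0, 0, 0], [0, 0, 0, 0, 0, 0]],
], grip=0)

```text
clock: 9.75
eef_pos: [440.1, 149.5, 188.7]
tool_rot: [3.142, -0.0, 1.4]
force: [-0.2, -0.8, -0.4]
width: 85.9
gripper_force: 0.0
```

Request:
send_rows([
  [[0, 0, -1, 0, 0, 0], [0, 0, -3, 0, 0, 0], [0, 0, -5, 0, 0, 0], [0, 0, -8, 0, 0, 0], [0, 0, -11, 0, 0, 0], [0, 0, -14, 0, 0, 0], [0, 0, -16, 0, 0, 0], [0, 0, -16, 0, 0, 0], [0, 0, -16, 0, 0, 0]],
], grip=0)

```text
clock: 10.65
eef_pos: [439.9, 149.3, 349.1]
tool_rot: [3.141, -0.0, 1.4]
force: [0.9, 0.5, -0.8]
width: 85.8
gripper_force: 0.0
```

Run:
```python
from cell import ctrl
from h import *
r=ctrl.read_state();print(r["eef_pos"],r["force"],r["width"])
d=ctrl.get_image("side");cv2.imwrite("pics/a5.png",cv2.resize(d["pixels"][80:400,200:500],None,fx=1.75,fy=1.75)[:,:,::-1])
```

```text
[439.86287291 149.31602144 349.14696381] [ 0.8650206   0.52871285 -0.82093879] 85.81820158434309
```

View pics/a5.png

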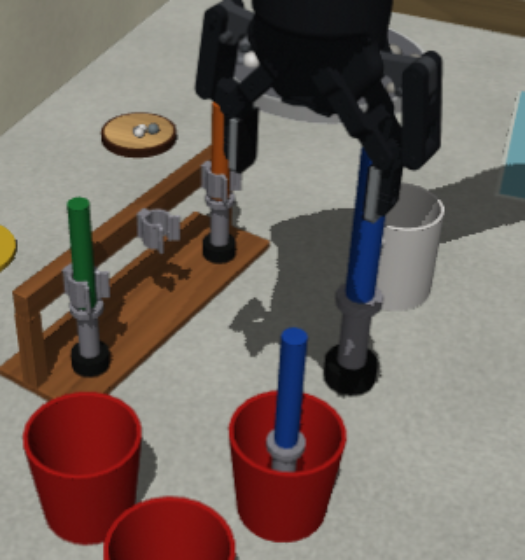

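The presser stands in the pot, with its top at (294,338), and the gripper is clear. The green and orange pressers are still in their clips.

```bash
python3 -c "
from cell import ctrl
print(ctrl.finish_job())"
```

```text
the job is handed in; nothing more can be done
None
```

The small blue presser was snapped out of the middle clip, set standing on the bottom of the nearest red pot and released; the other pressers, the mug and the pot stayed in place, and the job was handed in at about 11 s.

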